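Tip the chestnuts from the colander scoop into the blue bowl

ROBOT

A 7-joint arm with a two-finger parallel gripper is mounted at the origin on the work surface. World frame = base frame: x ahead of the robot, y to its left, z up, the work surface at z = 0. Lengths are in m, angles in rad, forces in N, time in s.
With the tool pointing down it reaches from about 0.425 to 1.025 m from the base axis. Payload 9.4 kg.
Tool frame: the origin (TCP) lies where the fingers leave the gripper's body, on its centre line; the fingertips stand 73 mm ahead of it and the grasp point (between the pads) lies 54 mm ahead of it; z points along the fingers, y is the line along which they close (so a half turn about z gives the same grasp; the last joint's range is limited). The gripper opens to 85 mm and grips with 20 to 120 N. Pads are 22 mm wide; open, the fingers measure 114 mm over their backs; the gripper's body (76 mm by 85 mm) begins 54 mm behind the grasp point. The pads swing forward as they close: fully open they stand 13 mm farther back than shut.
Start: joints at [1.235, 0.599, -0.003, 1.599, 0.002, 0.943, -0.08], TCP at [0.186, -0.701, 0.304] pointing down, gripper open.
Joint ranges: [-2.57, 2.57], [-0.35, 1.97], [-1.29, 1.29], [0.11, 2.56], [-1.05, 4.19], [0.11, 1.86], [-2.63, 2.63]. Speed limits (rad/s): [2.22, 2.22, 3.01, 3.01, 3.14, 3.14, 3.14].

INTERFACE

Orientations are given as a unit quaternion [x, y, z, w].
In Python, from station import move_pose, move_l, set_joints, open_jaws, close, pause, solve_ik, get_obs, grab_frame, Unreachable, job_done gives the robot as it stands. Calls block until the motion is done:
- move_pose(position, orientation): joint-space move of the TCP to a pose.
- move_l(position, orientation=None, feed=0.15): straight line of the TCP; orientation=None keeps the orientation; feed is the mean speed in m/s.
- set_joints(angles): joint-space move.
- open_jaws() and close(squeeze=None): open the fingers fully, or close them until they stop; squeeze is the grip in N (None keeps the last).
- pause(seconds).
- solve_ik(position, orientation): joint angles nearest the present ones, or None.
- get_obs(): the state.
- grab_frame(name): name is "scene" or "top"; returns a dict with "frame" (480x640x3 uint8, red, green, blue), "depth" (480x640 float32, m along the optical axis (not along the pixel's ray), 0 where there is no reading), "fov_y" (degrees; the focal length in pixels is half the picture's height over the tangent of half this angle, whatever the lens; pixels are square), "cx", "cy" (the principal point, pixels), "distortion" ([k1, k2, p1, p2, k3] as OpenCV has them; the pictures are not rectified), "rvec" (rotation vector, rad) and "tvec" (3), from world to camera coordinates, as OpenCV has them. Camera axes: x right, y down, z forward; pixel columns grow to the right and rows downward; lengths in m; the calibration is good to about 2 mm. A picture is of the moment at which its call begins.
A pose or a line that the arm cannot do raises Unreachable and nothing moves.
- job_done(): hands the job in; it is judged then, once.
The state is a dict: "time_s": time; "joint_pos": joint angles; "dq": joint speeds; "joint_efforts": joint torques, N m; "tool_pos": TCP position; "orientation": TCP orientation; "ft_force": force on the tool from outside, world axes, zero at the start; "torque": the same for the moment, N m; "finger_gap": finger opening in m; "grip_force": force on a finger pad.
Only numpy, scipy, OpenCV 4.12 (cv2) and the standard library are available. Lean on these libraries where they do the work, as an engineer would, in place of code of your own. Each camera call takes 0.05 s, during which the arm holds its last target. There are 200 camera calls.

TASK

Take the loaded colander scoop out from under the wire rack of its draining stand without spilling, hold its front edge low over the blue bowl and tip it until all six chestnuts have slid into the bowl. Then put the empty scoop back flat on the stand between the side guides, pushed fully home against the back stop, and let go. Leave the blue bowl where it stands and do not disturb the white bowl, spoons, sauce tiers or cup.

Things in the scene. Friction and masses are not known exactly. Their poses are not given: they have to be found in the camera images.
- stand: Fixed grey draining stand. Origin: centre of its underside on the table; +x points to its back (away from the robot), +z up. Board 170 (x) by 200 (y) mm, top face 60 mm above the table. Two side guides, 7 mm high above the board, x from -65 to 65, inner faces at y = +-60. Two 10 mm posts at x = 78, y = +-92 carry a wire rack over it.
- stand_stop (a point): Middle of the front face of the stand's back stop, at (60, 0, 67.5) mm in the stand's frame; the stop is 120 mm wide (y) and its top is 15 mm above the board. The scoop is home when its front edge touches this face; its origin is then at x = 7.5 in the stand's frame.
- stand_rack (a point): Middle of the rack's front wire, at (-105, 0, 238) mm in the stand's frame. 6 mm steel wires, underside 235 mm above the table, x -108 to +81, y +-95; two spice tins on it at x = 55, y = +-60 reach 313 mm. The rack is over the scoop's handle: a vertical gripper has no room, one tilted about 34 degrees, its body leaning to the stand's -x side, has.
- scoop: Loose steel colander scoop, 190 to 310 g. Origin: centre of the underside of its flat pan, +x to the open front, +z up. Pan 105 (x) by 96 (y) mm, floor 3 mm; walls 26 mm high, 3 mm thick, at both sides and the back, none at the front. It starts on the board between the guides, 4 to 22 mm short of the stop, holding six chestnuts.
- scoop_grip (a point): Centre of the scoop's black bar handle: bar 52 long (along the scoop's x) by 16 wide (y) by 18 high mm, centre at (-100, 0, 50) mm in the scoop's frame, to be pinched across its width.
- scoop_lip (a point): Middle of the scoop's open front edge, at (52.5, 0, 3) mm in the scoop's frame.
- bowl: Blue porcelain bowl, loose, 450 g, rim radius 75 mm, 62 mm high, wall 4 mm. Origin: centre of its underside. It changes places with the white bowl.
- white_bowl: White bowl of the same size as the blue one, loose, empty; a bystander. Origin: centre of its underside.
- spoon_a: Pale bamboo spoon lying on the table, 220 mm long; a bystander.
- spoon_b: Darker bamboo spoon lying on the table, 220 mm long; a bystander.
- tiers: Stack of three plastic sauce tiers, green, yellow and orange, 92 mm across, 114 mm high; a bystander. Origin: centre of its underside.
- mug: White cup without handle, 72 mm across, 70 mm high; a bystander. Origin: centre of its underside.
- nut0: Brown chestnut 1 of 6, 28 mm across, 20 mm high, 14 g, loose in the scoop; it begins to slide at a pan slope of 24 to 37 degrees (friction varies). Origin: centre of its flat underside.
- nut1: Brown chestnut 2 of 6, 28 mm across, 20 mm high, 14 g, loose in the scoop; it begins to slide at a pan slope of 24 to 37 degrees (friction varies). Origin: centre of its flat underside.
- nut2: Brown chestnut 3 of 6, 28 mm across, 20 mm high, 14 g, loose in the scoop; it begins to slide at a pan slope of 24 to 37 degrees (friction varies). Origin: centre of its flat underside.
- nut3: Brown chestnut 4 of 6, 28 mm across, 20 mm high, 14 g, loose in the scoop; it begins to slide at a pan slope of 24 to 37 degrees (friction varies). Origin: centre of its flat underside.
- nut4: Brown chestnut 5 of 6, 28 mm across, 20 mm high, 14 g, loose in the scoop; it begins to slide at a pan slope of 24 to 37 degrees (friction varies). Origin: centre of its flat underside.
- nut5: Brown chestnut 6 of 6, 28 mm across, 20 mm high, 14 g, loose in the scoop; it begins to slide at a pan slope of 24 to 37 degrees (friction varies). Origin: centre of its flat underside.
Not all that is in view belongs to the job. What is shaped like the scoop but orange is not meant.

How it is judged:
By the outcome, as a careful person would: the job done as asked, in the order asked, and still so for the second after the job is handed in, with the robot touching nothing.
It also fails if it takes over 61 s, if anything falls off the work surface, if the arm or the gripper's body presses on something with over 40 N, if the wrist force passes 120 N, or if a joint passes its speed limit or range.

## Working session

There is one attempt and no reset: what is moved stays moved. The work goes in short steps, each a Python script; the robot and the scene stay as the last script left them, time stands still between calls to the robot, and variables do not carry over. Pictures are saved under pics/ and viewed, at most 10 in all, crops included, and the job is handed in when it is done.

```bash
ls; mkdir -p pics; python3 - <<'E'
from station import *
import cv2,numpy as np
o=get_obs();print({k:np.round(v,3) for k,v in o.items()})
for n in("scene","top"):
    f=grab_frame(n);cv2.imwrite(f"pics/{n}0.png",f["frame"][:,:,::-1]);np.savez(f"{n}0.npz",**f)
    R=cv2.Rodrigues(np.array(f["rvec"]))[0];print(n,f["fov_y"],f["cx"],f["cy"],f["distortion"],-R.T@np.array(f["tvec"]).ravel(),R[2],(f["depth"]>0).mean())
E
```

```text
pics
{'time_s': np.float64(0.0), 'joint_pos': array([ 1.235,  0.6  , -0.003,  1.6  ,  0.002,  0.943, -0.08 ]), 'dq': array([-0.001,  0.   ,  0.001,  0.002,  0.001, -0.002, -0.   ]), 'joint_efforts': array([-0.0000e+00, -7.7644e+01,  1.5650e+00, -2.5800e+01,  1.2000e-02,
        9.0000e-03, -0.0000e+00]), 'tool_pos': array([ 0.185, -0.7  ,  0.303]), 'orientation': array([ 0.992,  0.129, -0.   , -0.001]), 'ft_force': array([ 0.161,  0.424, -0.122]), 'torque': array([-0.007,  0.023, -0.045]), 'grip_force': np.float64(0.0), 'finger_gap': np.float64(0.085)}
scene 54.493730748974706 320.0870106676384 236.49829436296415 [-0.10031331  0.          0.          0.          0.        ] [1.19828436 0.21809916 0.77245525] [-0.69540553 -0.24139606 -0.67685972] 0.9959700520833333
top 55.815876096366246 317.4930248297365 235.1709036073316 [-0.08741292  0.          0.          0.          0.        ] [ 0.37215415 -0.0214589   1.20921733] [ 0.19071114  0.02633823 -0.9812928 ] 0.995966796875
```

View pics/scene0.png

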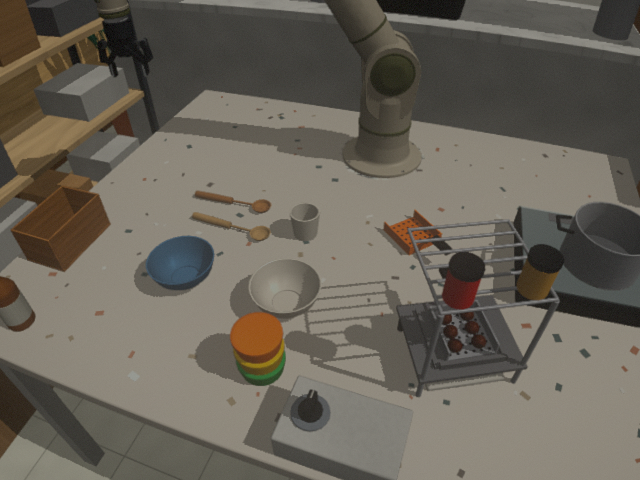

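View pics/top0.png

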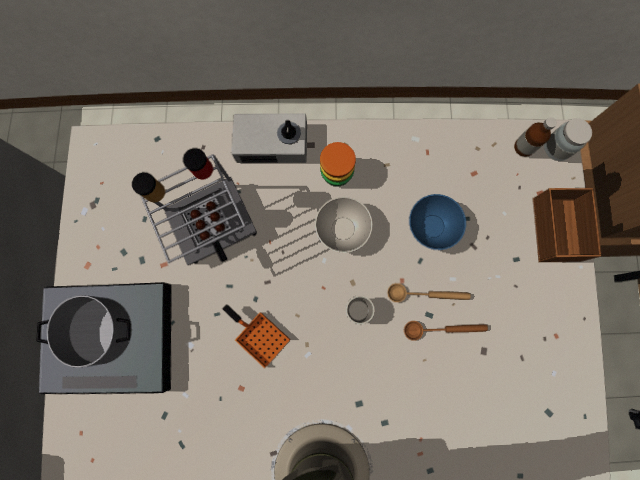

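The top view has the stand at upper left (about 205,222), with the scoop handle toward (220,250). The blue bowl is at (437,222), the white bowl at (344,225), tiers at (338,163), mug at (360,310), and the orange decoy at (262,340). The scene view shows the same layout, with the nuts in the pan near (463,330). Next I'll measure with the depth images.

```bash
cat > h.py <<'E'
import numpy as np,cv2
from scipy.spatial.transform import Rotation as Ro
def cloud(f):
    h,w=f["depth"].shape; fl=h/2/np.tan(np.radians(float(f["fov_y"]))/2)
    K=np.array([[fl,0,f["cx"]],[0,fl,f["cy"]],[0,0,1]],float)
    uv=np.stack(np.meshgrid(np.arange(w),np.arange(h)),-1).reshape(-1,1,2).astype(float)
    n=cv2.undistortPoints(uv,K,np.array(f["distortion"],float)).reshape(h,w,2)
    d=f["depth"][...,None]; c=np.concatenate([n*d,d],-1)
    R=cv2.Rodrigues(np.array(f["rvec"],float))[0]
    return (c-np.array(f["tvec"]).ravel())@R
E
python3 - <<'E'
from h import *
fs={n:dict(np.load(n+"0.npz")) for n in("top","scene")}
B=[];Wr=[];H=[];N=[]
for n,f in fs.items():
    P=cloud(f); hsv=cv2.cvtColor(f["frame"],cv2.COLOR_RGB2HSV).astype(int); z=P[...,2]; ok=f["depth"]>0
    x,y=P[...,0],P[...,1]
    print(n,"table z",np.median(z[(ok)&(abs(z)<.02)]))
    reg=ok&(x>.4)&(x<1)&(y>.1)&(y<.55)
    B.append(P[reg&(abs(z-.06)<.005)]);Wr.append(P[reg&(abs(z-.238)<.008)])
    H.append(P[reg&(z>.085)&(z<.13)&(hsv[...,2]<60)])
    N.append(P[reg&(z>.066)&(z<.1)])
    for nm,m in(("blue",(abs(hsv[...,0]-107)<12)&(hsv[...,1]>90)&(x<.8)&(z>.054)&(z<.07)&(y<0)),("white",(z>.054)&(z<.07)&(x>.5)&(x<.75)&(y<.05)&(y>-.15)&(hsv[...,1]<60)),("tiers",(z>.105)&(z<.122)&(hsv[...,1]>150)&(y<.1)&(y>-.1)),("mug",(z>.063)&(z<.076)&(x>.3)&(x<.5)&(abs(y)<.15))):
        q=P[ok&m]; 
        if len(q)>10:
            c,r=cv2.minEnclosingCircle(q[:,:2].astype(np.float32)); print(n,nm,len(q),np.round(c,4),round(r,4))
    for nm,L in(("board",B),("rack",Wr),("handle",H)):
        q=L[-1]; print(n,nm,len(q), cv2.minAreaRect(q[:,:2].astype(np.float32)) if len(q)>5 else "", np.round(np.median(q[:,2]),4) if len(q) else "", np.round(q[:,2].max(),4)if len(q) else "")
np.savez("c0.npz",B0=B[0],B1=B[1],W0=Wr[0],W1=Wr[1],H0=H[0],H1=H[1],N0=N[0],N1=N[1])
E
```

```text
top table z -0.0004461281714498098
top blue 321 [ 0.6303 -0.3024] 0.074
top white 404 [ 0.6243 -0.0573] 0.0746
top tiers 966 [0.472  0.0392] 0.3998
top mug 156 [ 0.4058 -0.096 ] 0.0357
top board 3942 ((0.6310492157936096, 0.2606804072856903), (0.30720192193984985, 0.6475991606712341), 57.716407775878906) 0.0598 0.065
top rack 1714 ((0.6265091300010681, 0.2892616391181946), (0.19164526462554932, 0.19304083287715912), 25.342885971069336) 0.2401 0.246
top handle 294 ((0.6148888468742371, 0.29676127433776855), (0.21722416579723358, 0.6245918869972229), 34.96148681640625) 0.117 0.1297
scene table z 9.63781451747991e-06
scene blue 25 [ 0.6313 -0.3028] 0.073
scene white 644 [ 0.6255 -0.0579] 0.0758
scene tiers 1857 [ 0.7861 -0.0435] 0.0466
scene mug 210 [ 0.4038 -0.0959] 0.0379
scene board 5724 ((0.6736941337585449, 0.325424462556839), (0.33483368158340454, 0.615495502948761), 76.1566390991211) 0.0604 0.065
scene rack 2851 ((0.6277741193771362, 0.2883932292461395), (0.19301138818264008, 0.19388213753700256), 25.78665542602539) 0.2402 0.246
scene handle 651 ((0.617454469203949, 0.2991192936897278), (0.21876375377178192, 0.6261534094810486), 34.080013275146484) 0.1092 0.1299
```

```bash
python3 - <<'E'
from h import *
c=np.load("c0.npz"); 
def rect(p):
    return cv2.minAreaRect(p[:,:2].astype(np.float32))
yaw=np.radians(25.5); O=np.array([.6395,.2946]); R=np.array([[np.cos(yaw),-np.sin(yaw)],[np.sin(yaw),np.cos(yaw)]])
for i in"01":
    L=lambda k:np.c_[(c[k+i][:,:2]-O)@R,c[k+i][:,2]]
    b=L("B"); b=b[(abs(b[:,0])<.1)&(abs(b[:,1])<.115)]
    print("board",len(b),rect(b),np.percentile(b[:,:2],[.3,1,50,99,99.7],axis=0).round(4).tolist())
    # board left/right edges yaw by slices
    for s in(-1,1):
        e=[(x0,np.sort(s*b[abs(b[:,0]-x0)<.006][:,1])[-3]) for x0 in np.arange(-.07,.071,.02)]
        e=np.array([q for q in e if q[1]>.09]);print(" edge",s,len(e),np.degrees(np.polyfit(e[:,0],s*e[:,1],1)[0]).round(2),e[:,1].round(4))
    h=L("H"); h=h[(abs(h[:,1])<.04)&(h[:,0]<-.05)&(h[:,0]>-.16)]
    t=h[(h[:,2]>.113)&(h[:,2]<.124)]
    print("handle top",len(t),rect(t),np.median(t[:,2]),t[:,:2].min(0),t[:,:2].max(0)); print("all",rect(h),h[:,:2].min(0),h[:,:2].max(0))
    n=L("N"); w=n[(abs(n[:,1])<.056)&(n[:,0]<.057)&(n[:,0]>-.09)&(n[:,2]>.082)&(n[:,2]<.089)]
    print("wall",len(w),rect(w),np.percentile(w[:,:2],[0,1,99,100],axis=0).round(4).tolist())
    g=n[(abs(n[:,0])<.07)&(abs(n[:,1])>.056)&(abs(n[:,1])<.075)]; print("guide y",np.percentile(g[g[:,1]>0][:,1],[2,98]),np.percentile(g[g[:,1]<0][:,1],[2,98]))
    s=n[(n[:,0]>.05)&(n[:,0]<.075)&(abs(n[:,1])<.056)&(n[:,2]>.071)&(n[:,2]<.078)];print("stop",len(s),np.percentile(s[:,0],[2,50,98]) if len(s) else"")
E
```

```text
board 2536 ((-0.0005046948790550232, 0.0023384690284729004), (0.1717536449432373, 0.20119017362594604), 0.3544543981552124) [[-0.0861, -0.0979], [-0.0851, -0.0972], [-0.0071, -0.0017], [0.0832, 0.0999], [0.0843, 0.1009]]
 edge -1 8 0.39 [0.0966 0.0968 0.0965 0.0971 0.0961 0.0967 0.096  0.0956]
 edge 1 8 0.43 [0.0984 0.0988 0.0993 0.1008 0.1006 0.1003 0.0998 0.099 ]
handle top 128 ((-0.10290420055389404, 0.0016203331761062145), (0.05142669379711151, 0.016124241054058075), 1.9768606424331665) 0.11858621552460605 [-0.12839025 -0.00696283] [-0.07734632  0.00985139]
all ((-0.08978500962257385, -0.0025245118886232376), (0.022896219044923782, 0.07848194241523743), 79.4368896484375) [-0.12839025 -0.02097221] [-0.05330769  0.00985139]
wall 197 ((-0.0037637315690517426, 0.004864644259214401), (0.10543251782655716, 0.09625664353370667), 1.3698124885559082) [[-0.0575, -0.0442], [-0.0567, -0.0437], [0.0478, 0.0534], [0.0494, 0.0537]]
guide y [0.05679224 0.06917104] [-0.06583431 -0.05656918]
stop 127 [0.05866723 0.06323991 0.06821316]
board 4683 ((0.00010657310485839844, 0.0005794912576675415), (0
[... 269 characters left out ...]
0.1    0.0981 0.1009 0.0983 0.0951]
handle top 50 ((-0.10533696413040161, -0.005857305601239204), (0.012983705848455429, 0.024946434423327446), 68.46949768066406) 0.11832133828704523 [-0.11932232 -0.00873921] [-0.09218483  0.00475918]
all ((-0.10865405201911926, -0.0021797195076942444), (0.013635958544909954, 0.03310694172978401), 88.84004974365234) [-0.12532748 -0.00897046] [-0.09218483  0.00475918]
wall 353 ((-0.00263364240527153, 0.003940403461456299), (0.10811770707368851, 0.09813620150089264), 1.925695776939392) [[-0.0561, -0.0464], [-0.0543, -0.0451], [0.0506, 0.0529], [0.053, 0.0546]]
guide y [0.05650405 0.06884412] [-0.06759883 -0.05704396]
stop 323 [0.05751175 0.06425437 0.06838917]
```

```bash
cat >> h.py <<'E'
ST=np.array([.6391,.2955,0.]); SY=np.radians(25.75)
BO=np.array([.6305,-.3026]); 
T=np.radians(36); FL=1
def S2W(p,yaw=SY): return ST+Ro.from_euler('z',yaw).apply(p)
def tcp(pos,yaw,pitch=0,back=0,grip=(-.1,0,.05),t=None):
    "TCP pose for scoop origin at pos, yaw, pitch front-down (rad); back = retreat along tool axis"
    t=T if t is None else t
    Rs=Ro.from_euler('ZY',[yaw,pitch])
    z=np.array([np.sin(t),0,-np.cos(t)]); y=np.array([0,FL,0.]); x=np.cross(y,z)
    Rt=Rs*Ro.from_matrix(np.c_[x,y,z])
    g=np.array(pos)+Rs.apply(grip)
    return (g-Rt.apply([0,0,.054+back])).tolist(), Rt.as_quat().tolist()
def lip(L,yaw,pitch):
    "scoop origin for lip at L"
    return np.array(L)-Ro.from_euler('ZY',[yaw,pitch]).apply([.0525,0,.003])
SC=(S2W([-.003,.0031,.06],SY), np.radians(27.1))
E
python3 - <<'E'
import h; from h import *
from station import *
print(SC)
for fl in(1,-1):
  for t in(34,38):
    h.FL=fl; h.T=np.radians(t); print("flip",fl,t)
    W={"pre":tcp(*SC,back=.14),"grasp":tcp(*SC)}
    for d in(.03,.06,.09,.12,.15,.18): W["pull%g"%d]=tcp(S2W([-.003-d,.003,.08]),SY)
    for d in(.06,.09,.12): W["sideup%g"%d]=tcp(S2W([-.003-d,-.25,.14]),0)
    by=np.radians(-25); dr=np.array([np.cos(by),np.sin(by)])
    for p in(0,30,60):
        W["pour%d"%p]=tcp(lip([*(BO-.025*dr),.068 if p else .12],by,np.radians(p)),by,np.radians(p))
    for k,v in W.items():
        q=solve_ik(*v); print(k,np.round(v[0],3),None if q is None else np.round(q,2))
E
```

```text
(array([0.63505112, 0.29698883, 0.06      ]), np.float64(0.47298422729046335))
flip 1 34
pre [0.449 0.202 0.271] [ 0.23  0.49 -1.08  2.45  1.91  0.57 -0.41]
grasp [0.519 0.238 0.155] [ 0.16  0.89 -1.1   2.37  2.1   0.89 -0.43]
pull0.03 [0.491 0.227 0.175] [ 0.15  0.81 -1.1   2.43  2.08  0.88 -0.51]
pull0.06 [0.464 0.214 0.175] [ 0.13  0.8  -1.1   2.49  2.11  0.91 -0.59]
pull0.09 [0.437 0.201 0.175] None
pull0.12 [0.41  0.188 0.175] None
pull0.15 [0.383 0.175 0.175] None
pull0.18 [0.356 0.162 0.175] None
sideup0.06 [0.561 0.043 0.235] [ 0.51  0.67 -1.09  2.34  1.86  0.78 -0.42]
sideup0.09 [0.534 0.03  0.235] [ 0.53  0.64 -1.09  2.4   1.91  0.76 -0.47]
sideup0.12 [0.507 0.017 0.235] [ 0.56  0.61 -1.09  2.45  1.95  0.75 -0.53]
pour0 [ 0.442 -0.215  0.212] [ 1.04  0.67 -1.09  2.51  2.06  0.8  -0.59]
pour30 [ 0.506 -0.245  0.239] [ 0.78  0.54 -0.61  2.05  0.54  0.64  0.94]
pour60 [ 0.597 -0.287  0.272] [ 0.76  0.81 -0.71  1.49  0.35  1.46  1.12]
flip 1 38
pre [0.44  0.197 0.263] [ 0.21  0.52 -1.09  2.52  2.12  0.67 -0.62]
grasp [0.516 0.236 0.153] [ 0.15  0.91 -1.1   2.41  2.21  0.98 -0.5
[... 1628 characters left out ...]
0.153] [-0.05  0.75 -0.73  2.42  2.44  0.77  2.3 ]
pull0.03 [0.488 0.226 0.173] [-0.08  0.69 -0.73  2.48  2.42  0.78  2.24]
pull0.06 [0.461 0.213 0.173] None
pull0.09 [0.434 0.2   0.173] None
pull0.12 [0.407 0.187 0.173] None
pull0.15 [0.38  0.174 0.173] None
pull0.18 [0.353 0.161 0.173] None
sideup0.06 [0.558 0.043 0.233] [ 0.15  0.51 -0.55  2.4   2.29  0.56  2.23]
sideup0.09 [0.531 0.03  0.233] [ 0.17  0.49 -0.55  2.46  2.36  0.58  2.16]
sideup0.12 [0.504 0.017 0.233] [ 0.31  0.51 -0.73  2.52  2.3   0.66  2.23]
pour0 [ 0.439 -0.214  0.21 ] None
pour30 [ 0.503 -0.243  0.238] [ 0.24  0.46  0.15  2.13 -0.13  0.42 -1.52]
pour60 [ 0.594 -0.286  0.274] [ 0.25  0.69  0.2   1.58 -0.13  1.28 -1.51]
```

```bash
python3 - <<'E'
import h; from h import *
from station import *
h.T=np.radians(35)
for fl in(1,-1):
  h.FL=fl; print("flip",fl)
  W={"grasp":tcp(*SC),"pull":tcp(S2W([-.053,.003,.08]),SY),"side":tcp(S2W([-.053,-.2,.085]),SY),
     "mid":tcp([.66,.02,.14],np.radians(-30))}
  for yd in(-60,-90,-115):
    by=np.radians(yd); dr=np.array([np.cos(by),np.sin(by)])
    for p in(0,20,40,60):
        W["pour%d %d"%(yd,p)]=tcp(lip([*(BO-.025*dr),.068 if p else .12],by,np.radians(p)),by,np.radians(p))
  for k,v in W.items():
        q=solve_ik(*v); print(k,np.round(v[0],3),None if q is None else np.round(q,2))
E
```

```text
flip 1
grasp [0.518 0.237 0.154] [ 0.16  0.89 -1.1   2.38  2.13  0.91 -0.45]
pull [0.472 0.218 0.174] [ 0.13  0.81 -1.1   2.48  2.13  0.92 -0.59]
side [0.56  0.035 0.179] [ 0.64  0.82 -1.09  2.36  2.18  0.59 -0.13]
mid [0.547 0.085 0.234] [ 0.04  0.57 -0.74  2.29  1.56  0.9  -0.87]
pour-60 0 [ 0.526 -0.122  0.211] [-0.44  0.57  0.44  2.35  1.59  0.32 -1.11]
pour-60 20 [ 0.547 -0.159  0.216] [ 0.21  0.51 -0.17  2.14  0.73  0.46 -0.06]
pour-60 40 [ 0.577 -0.21   0.256] [ 0.66  0.6  -0.57  1.84  0.32  0.86  0.46]
pour-60 60 [ 0.612 -0.27   0.273] [ 0.79  0.77 -0.65  1.53  0.12  1.27  0.69]
pour-90 0 [ 0.63  -0.094  0.211] [-0.29  0.67  0.19  1.93  0.73  0.79 -0.73]
pour-90 20 [ 0.63  -0.136  0.216] [ 0.1   0.61 -0.12  1.89  0.51  0.71 -0.4 ]
pour-90 40 [ 0.63  -0.196  0.256] [ 0.53  0.62 -0.44  1.76  0.22  0.83  0.01]
pour-90 60 [ 0.63  -0.265  0.273] [ 0.8   0.73 -0.59  1.6  -0.04  1.04  0.34]
pour-115 0 [ 0.719 -0.114  0.211] [-0.21  0.81  0.2   1.56  0.43  1.12 -0.75]
pour-115 20 [ 0.701 -0.152  0.216] [ 0.09  0.71 -0.06  1.65  0.36  0.92 -0.64]
pour-115 40 [ 0.676 -0.206  0.256] [ 0
[... 640 characters left out ...]
r-60 60 [ 0.612 -0.27   0.273] [ 0.26  0.71  0.28  1.57 -0.41  1.3  -1.91]
pour-90 0 [ 0.63  -0.094  0.211] [ 0.47  0.93 -1.1   1.88  1.27  1.57  1.98]
pour-90 20 [ 0.63  -0.136  0.216] [-0.59  0.9   1.11  1.94 -0.79  0.78 -2.27]
pour-90 40 [ 0.63  -0.196  0.256] [-0.02  0.61  0.43  1.8  -0.44  0.85 -2.5 ]
pour-90 60 [ 0.63  -0.265  0.273] [ 0.25  0.69  0.35  1.64 -0.64  1.18 -2.24]
pour-115 0 [ 0.719 -0.114  0.211] [ 0.44  1.06 -1.1   1.51  1.17  1.79  1.86]
pour-115 20 [ 0.701 -0.152  0.216] [ 0.63  0.96 -1.1   1.61  1.03  1.41  1.98]
pour-115 40 [ 0.676 -0.206  0.256] [ 0.85  0.87 -1.1   1.65  0.78  1.1   2.26]
pour-115 60 [ 0.646 -0.268  0.273] [ 0.21  0.66  0.42  1.72 -0.82  1.04 -2.51]
```

```bash
sed -i 's/^T=.*/T=np.radians(35); FL=1/' h.py; cat >> h.py <<'E'
def st(s=""):
    from station import get_obs
    o=get_obs(); print(s,"t%.1f"%o["time_s"],"F",np.round(o["ft_force"],1),"M",np.round(o["torque"],2),"gap%.4f grip%.0f"%(o["finger_gap"],o["grip_force"]),np.round(o["tool_pos"],4)); return o
E
python3 - <<'E'
from h import *
from station import *
move_pose(*tcp(*SC,back=.14)); st("pre")
move_l(*tcp(*SC),feed=.12); st("at")
f=grab_frame("top"); cv2.imwrite("pics/a.png",cv2.resize(f["frame"][130:290,110:290,::-1],None,fx=3,fy=3))
f=grab_frame("scene"); cv2.imwrite("pics/b.png",cv2.resize(f["frame"][180:400,350:570,::-1],None,fx=2.5,fy=2.5))
E
python3 -c "
import cv2,numpy as np
a,b=cv2.imread('pics/a.png'),cv2.imread('pics/b.png')
a=cv2.resize(a,(400,356));b=cv2.resize(b,(400,400))
cv2.imwrite('pics/ab.png',np.hstack([np.vstack([a,np.zeros((44,400,3),np.uint8)]),b]))"
```

```text
pre t3.5 F [-0.8 -1.2  0.1] M [-0.26  0.5   0.  ] gap0.0855 grip0 [0.4473 0.2003 0.2689]
at t4.8 F [-0.6  0.7  0.5] M [-0.19  0.55 -0.02] gap0.0855 grip0 [0.5183 0.2373 0.1548]
```

View pics/ab.png

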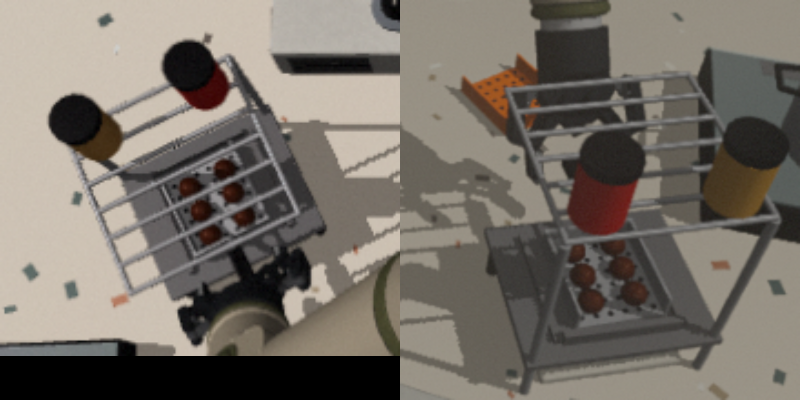

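The open fingers straddle the handle (left panel, about 245,275), the body is clear of the front wire, and all six nuts are in the pan. I'll close and lift a little.

```bash
cat >> h.py <<'E'
def wallfit(f,reg,zlo):
    "points above zlo in local box around reg (x,y,r)"
    P=cloud(f); m=(f["depth"]>0)&(np.hypot(P[...,0]-reg[0],P[...,1]-reg[1])<reg[2])&(P[...,2]>zlo)
    return P[m],m
E
python3 - <<'E'
from h import *
from station import *
close(110); st("closed")
p,q=tcp(*SC); p[2]+=.012
move_l(p,q,feed=.05); st("up")
# pitch check: pan wall tops / floor slope in scoop frame
Rs=Ro.from_euler('z',SC[1])
for n in("top","scene"):
    f=grab_frame(n); P,m=wallfit(f,SC[0][:2],.085 if 0 else .05,); L=Rs.inv().apply(P-SC[0])
    for s in(-1,1):
        w=L[(abs(L[:,1]*s-.0465)<.006)&(L[:,2]>.030)&(L[:,2]<.06)&(abs(L[:,0])<.05)]
        if len(w)>10: print(n,s,len(w),"wall top slope deg",np.degrees(np.polyfit(w[:,0],w[:,2],1)[0]).round(2),"z at0",np.polyfit(w[:,0],w[:,2],1)[1].round(4))
E
```

```text
closed t5.5 F [-0.1 -2.5  4.1] M [-0.39  0.23 -0.18] gap0.0145 grip107 [0.5186 0.2373 0.1544]
up t5.9 F [ 0.2 -0.1 -2.7] M [-0.51  1.12 -0.  ] gap0.0147 grip108 [0.5184 0.2372 0.1665]Traceback (most recent call last):
  File "<stdin>", line 9, in <module>
  File "h.py", line 32, in wallfit
    P=cloud(f); m=(f["depth"]>0)&(np.hypot(P[...,0]-reg[0],P[...,1]-reg[1])<reg[2])&(P[...,2]>zlo)
                                                                            ~~~^^^
IndexError: index 2 is out of bounds for axis 0 with size 2
```

```bash
python3 - <<'E'
from h import *
from station import *
Rs=Ro.from_euler('z',SC[1])
for n in("top","scene"):
    f=grab_frame(n); P,m=wallfit(f,(*SC[0][:2],.12),.05); L=Rs.inv().apply(P-SC[0])
    for s in(-1,1):
        w=L[(abs(L[:,1]*s-.0465)<.006)&(L[:,2]>.030)&(L[:,2]<.06)&(abs(L[:,0])<.05)]
        if len(w)>10: print(n,s,len(w),"slope deg",np.degrees(np.polyfit(w[:,0],w[:,2],1)[0]).round(2),"z at0",np.polyfit(w[:,0],w[:,2],1)[1].round(4))
    w=L[(abs(L[:,1])<.04)&(abs(L[:,0])<.05)&(L[:,2]<.022)]
    print(n,"floor",len(w),np.linalg.lstsq(np.c_[w[:,:2],np.ones(len(w))],w[:,2],rcond=None)[0].round(4))
E
```

```text
top -1 42 slope deg 0.07 z at0 0.0367
top 1 51 slope deg 1.0 z at0 0.0363
top floor 418 [0.0108 0.0021 0.0143]
scene -1 113 slope deg -0.43 z at0 0.0356
scene 1 157 slope deg -0.41 z at0 0.0356
scene floor 922 [-0.056  -0.0058  0.0146]
```

```bash
cat >> h.py <<'E'
d=np.radians
PY=d(-100); PD=np.array([np.cos(PY),np.sin(PY)])
CARRY=[tcp(S2W([-.053,.003,.08]),SY),tcp(S2W([-.053,-.2,.09]),SY),tcp([.67,.04,.12],0),tcp([.66,0,.15],d(-35)),tcp([.65,-.1,.15],d(-70))]
def pour(p,z,off=.025): return tcp(lip([*(BO-off*PD),z],PY,d(p)),PY,d(p))
E
python3 - <<'E'
from h import *
from station import *
for w,fd in zip(CARRY,(.08,.15,.1,.1,.12)):
    try: move_l(*w,feed=fd)
    except Unreachable as e: print("UNREACH",e); break
    o=st(); print(np.round(o["joint_pos"],2))
else:
    move_l(*pour(0,.13),feed=.12); o=st("bowl"); print(np.round(o["joint_pos"],2))
    a,b=grab_frame("top"),grab_frame("scene"); np.savez("t1.npz",**a)
    cv2.imwrite("pics/c.png",np.hstack([cv2.resize(a["frame"][120:360,280:520],(400,400)),cv2.resize(b["frame"][150:390,110:350],(400,400))])[:,:,::-1])
E
```

```text
t6.8 F [ 0.3 -0.3 -3.8] M [-0.55  1.12 -0.03] gap0.0142 grip108 [0.4725 0.2185 0.1744]
[ 0.11  0.78 -1.05  2.48  2.16  0.89 -0.62]
 t8.3 F [-1.  -0.1 -4.4] M [-0.55  1.13  0.04] gap0.0144 grip108 [0.5599 0.0364 0.1843]
[ 0.56  0.73 -0.93  2.36  2.34  0.47 -0.32]
 t8.9 F [-0.  -0.5 -2.7] M [-0.05  1.23 -0.05] gap0.0142 grip108 [0.539  0.0408 0.2142]
[ 0.41  0.64 -0.95  2.41  2.04  0.75 -0.63]
 t9.7 F [-0.2 -0.3 -3.7] M [ 0.61  0.98 -0.02] gap0.0144 grip108 [0.5526 0.0742 0.2434]
[ 0.15  0.61 -0.89  2.25  1.49  1.02 -0.85]
 t10.5 F [-0.2 -0.2 -2.8] M [1.21 0.41 0.02] gap0.0143 grip108 [0.6045 0.0229 0.2438]
[ 0.13  0.68 -0.77  2.    1.18  1.22 -0.99]
bowl t11.8 F [-0.9 -0.6 -2.5] M [ 1.23 -0.12  0.02] gap0.0141 grip108 [ 0.6665 -0.0963  0.2214]
[ 0.24  0.78 -0.64  1.75  1.01  1.33 -1.06]
```

View pics/c.png

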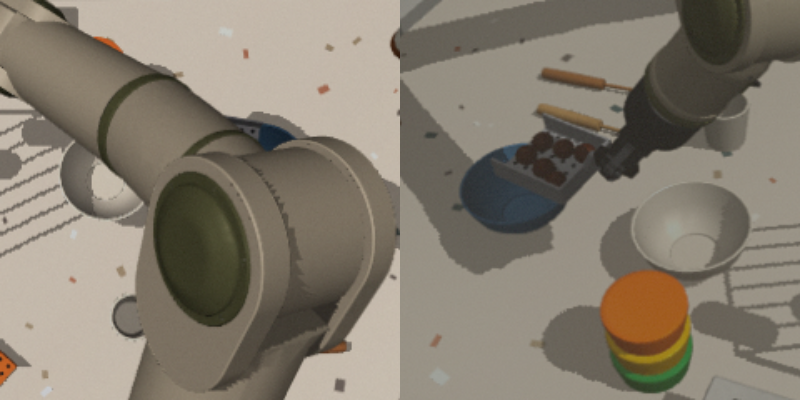

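The scene view (right panel) shows six nuts in the level pan (about 555,155), with the front edge over the blue bowl (about 515,190). The arm is clear of the white bowl and the tiers. I'll tip it now.

```bash
python3 - <<'E'
from h import *
from station import *
move_l(*pour(10,.10),feed=.08)
for p,z in [(18,.08)]+[(p,.072) for p in range(22,61,3)]:
    try: move_l(*pour(p,z),feed=.05)
    except Unreachable as e: print("UNREACH",p,e); break
    if p>=22: pause(.15)
o=st("tip%d"%p); print(np.round(o["joint_pos"],2))
pause(.5)
a,b=grab_frame("top"),grab_frame("scene")
cv2.imwrite("pics/d.png",np.hstack([cv2.resize(a["frame"][120:360,340:580],(400,400)),cv2.resize(b["frame"][180:340,90:250],(400,400))])[:,:,::-1])
E
```

```text
tip58 t19.5 F [ 0.8  0.3 -1.6] M [-0.55  0.09  0.03] gap0.0140 grip108 [ 0.6383 -0.2579  0.2761]
[ 1.05  0.91 -1.16  1.62  0.47  1.06 -0.29]
```

View pics/d.png

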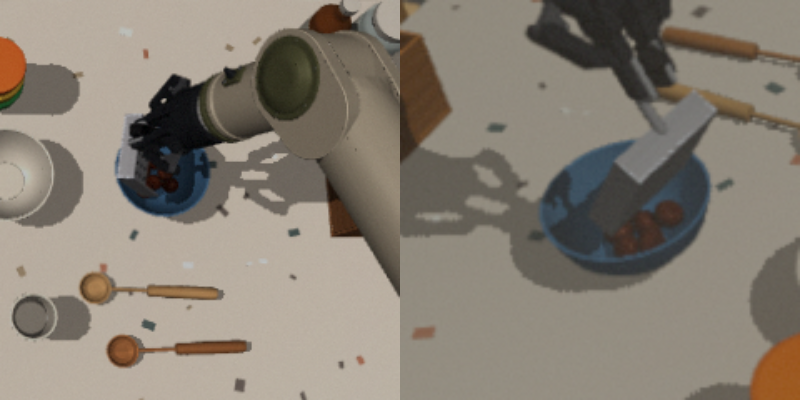

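The scene view shows the scoop steeply tipped with its lip in the bowl (about 610,215) and nuts lying in the bowl (about 645,230). The wrist force dropped by about the weight of the nuts. I'll raise the scoop, level it and count.

```bash
python3 - <<'E'
from h import *
from station import *
move_l(*pour(58,.13),feed=.15)
for p in (40,20,0): move_l(*pour(p,.15,.025 if p else .06),feed=.2)
w=CARRY[4]; move_l(*w,feed=.2); o=st(); print(np.round(o["joint_pos"],2))
a,b=grab_frame("top"),grab_frame("scene"); np.savez("t2.npz",**a);np.savez("s2.npz",**b)
cv2.imwrite("pics/e.png",np.hstack([cv2.resize(a["frame"][120:360,280:520],(400,400)),cv2.resize(b["frame"][160:360,130:330],(400,400))])[:,:,::-1])
Rs=Ro.from_euler('z',d(-70)); O=np.array([.65,-.1,.15])
P,m=wallfit(b,(.65,-.1,.12),.1); L=Rs.inv().apply(P-O)
f=L[(abs(L[:,1])<.04)&(abs(L[:,0])<.05)&(L[:,2]<.022)]
print("floor",len(f),np.linalg.lstsq(np.c_[f[:,:2],np.ones(len(f))],f[:,2],rcond=None)[0].round(4))
w=L[(L[:,2]>.019)&(L[:,2]<.05)&(L[:,0]>-.07)]
print("walls",len(w),cv2.minAreaRect(w[:,:2].astype(np.float32)))
for s in(-1,1):
    v=w[(abs(w[:,1]*s-.0465)<.008)&(abs(w[:,0])<.05)]
    if len(v)>10: print(s,len(v),np.degrees(np.arctan(np.polyfit(v[:,0],v[:,2],1)[0])).round(2),np.median(v[:,1]).round(4),v[:,2].max().round(4))
E
```

```text
t22.9 F [-0.2 -0.3 -1.7] M [ 0.95  0.31 -0.01] gap0.0146 grip108 [0.6061 0.0207 0.245 ]
[ 0.16  0.69 -0.81  2.    1.18  1.24 -1.  ]
floor 1104 [-0.0067  0.0049  0.003 ]
walls 565 ((-0.0070878565311431885, -0.0006600469350814819), (0.10162932425737381, 0.12522026896476746), 89.7306900024414)
-1 184 -0.43 -0.0466 0.029
1 224 -0.38 0.0461 0.0288
```

View pics/e.png

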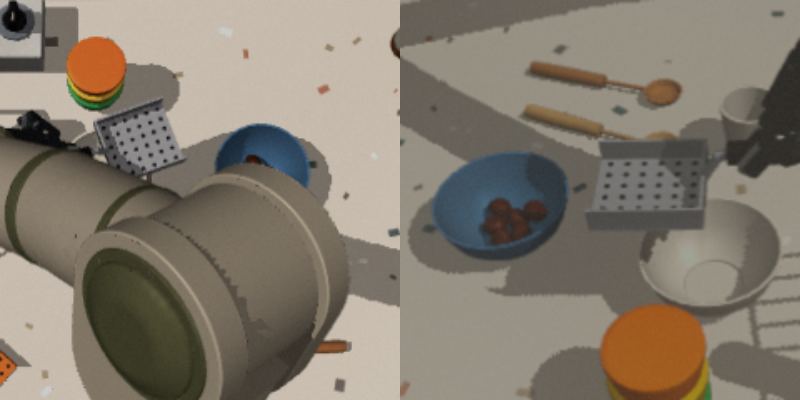

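The scoop is empty and level in the grip, and the right panel shows six nuts in the blue bowl (about 515,220). Now I'll carry it back and set it home.

```bash
python3 - <<'E'
from h import *
from station import *
for w,fd in zip(CARRY[3::-1],(.12,.1,.1,.12)): move_l(*w,feed=fd)
st("pulled")
at=lambda x,z: tcp(S2W([x,0,z]),SY)
move_l(*at(-.053,.070),feed=.08)
move_l(*at(-.003,.070),feed=.08)
o=st("in"); f0=np.array(o["ft_force"])
ax=np.array([np.cos(SY),np.sin(SY),0])
z=.070
while z>.0575:
    z-=.001; move_l(*at(-.003,z),feed=.03); f=np.array(get_obs()["ft_force"])-f0
    if z<.064: print("z%.4f"%z,f.round(1))
    if f[2]>2.5: break
x=-.003
while x<.014:
    x+=.0015; move_l(*at(x,z),feed=.03); f=np.array(get_obs()["ft_force"])-f0
    print("x%.4f"%x,(-f@ax).round(1),f[2].round(1))
    if -f@ax>9: break
st("home")
E
```

```text
pulled t27.0 F [ 0.1 -0.4 -1.9] M [-0.43  0.86 -0.04] gap0.0142 grip108 [0.4723 0.2176 0.1742]
in t28.1 F [-1.  -0.2 -2.3] M [-0.47  0.92 -0.01] gap0.0144 grip108 [0.518  0.2371 0.1641]
z0.0630 [0.1 0.8 0.2]
z0.0620 [ 0.3  0.6 -0.4]
z0.0610 [ 0.5 -0.2  0.3]
z0.0600 [ 0.2 -1.3  3.8]
x-0.0015 0.4 5.2
x0.0000 0.9 6.1
x0.0015 1.4 6.7
x0.0030 2.0 7.2
x0.0045 2.5 6.8
x0.0060 4.2 9.9
x0.0075 12.8 16.9
home t32.3 F [-11.9  -7.1  14.6] M [-0.73  0.81 -0.25] gap0.0145 grip111 [0.5263 0.2413 0.1544]
```

```bash
python3 - <<'E'
from h import *
from station import *
open_jaws(); st("open")
p=tcp(S2W([.0075,0,.06]),SY,back=.15)
move_l(*p,feed=.12); st("back")
p[0][0]-=.02;p[0][1]-=.12;p[0][2]+=.08
try: move_pose(*p)
except Unreachable: print("unr")
st()
a,b=grab_frame("top"),grab_frame("scene")
cv2.imwrite("pics/f.png",np.hstack([cv2.resize(a["frame"][130:290,120:280],(400,400)),cv2.resize(b["frame"][200:400,370:570],(400,400))])[:,:,::-1])
Rs=Ro.from_euler('z',SY)
for n,f in(("top",a),("scene",b)):
    P=cloud(f); L=Rs.inv().apply(P.reshape(-1,3)-ST); hsv=cv2.cvtColor(f["frame"],cv2.COLOR_RGB2HSV).reshape(-1,3).astype(int)
    w=L[(abs(L[:,1])<.056)&(L[:,0]<.057)&(L[:,0]>-.07)&(L[:,2]>.08)&(L[:,2]<.093)]
    print(n,"wall",len(w),cv2.minAreaRect(w[:,:2].astype(np.float32)),np.percentile(w[:,:2],[1,99],axis=0).round(4).tolist(),"slope",np.polyfit(w[:,0],w[:,2],1).round(4))
    h=L[(abs(L[:,1])<.03)&(L[:,0]<-.06)&(L[:,0]>-.14)&(L[:,2]>.113)&(L[:,2]<.124)&(hsv[:,2]<60)]
    if len(h)>5: print("handle",len(h),h[:,:2].min(0).round(4),h[:,:2].max(0).round(4),h[:,2].mean())
    P=P.reshape(-1,3)
    for nm,m in(("blue",(abs(hsv[:,0]-107)<12)&(hsv[:,1]>90)&(P[:,0]<.8)&(P[:,2]>.054)&(P[:,2]<.07)&(P[:,1]<0)),("white",(P[:,2]>.054)&(P[:,2]<.07)&(abs(P[:,0]-.625)<.125)&(abs(P[:,1]+.05)<.1)&(hsv[:,1]<60))):
        q=P[m]
        if len(q)>10: print(nm,len(q),cv2.minEnclosingCircle(q[:,:2].astype(np.float32)))
E
```

```text
open t33.0 F [ 0.2  0.1 -0.1] M [-0.24  0.55 -0.01] gap0.0855 grip0 [0.5279 0.2419 0.1542]
back t34.4 F [ 0.3 -0.8  0.6] M [-0.3   0.53  0.05] gap0.0855 grip0 [0.4505 0.2045 0.2767]
unr
 t34.4 F [ 0.3 -0.8  0.6] M [-0.3   0.53  0.05] gap0.0855 grip0 [0.4505 0.2045 0.2767]
top wall 147 ((0.0029343925416469574, 0.0014624260365962982), (0.10588137805461884, 0.09812384843826294), 0.2644052803516388) [[-0.0473, -0.0462], [0.0541, 0.0503]] slope [0.0049 0.0853]
handle 110 [-0.1194 -0.0049] [-0.0755  0.0112] 0.11832045424821261
blue 304 ((0.6298729777336121, -0.3021514415740967), 0.07390850782394409)
white 409 ((0.6242647171020508, -0.05724133923649788), 0.07481315732002258)
scene wall 317 ((0.004325035959482193, 0.001125972718000412), (0.09824953228235245, 0.10398196429014206), 89.8836441040039) [[-0.047, -0.0476], [0.0561, 0.0495]] slope [-0.0013  0.0849]
handle 33 [-0.1162 -0.0071] [-0.0968  0.0047] 0.11782439738686547
blue 21 ((0.6298860311508179, -0.3033222258090973), 0.07307127863168716)
white 645 ((0.6241527199745178, -0.05726256221532822), 0.07622586190700531)
```

View pics/f.png

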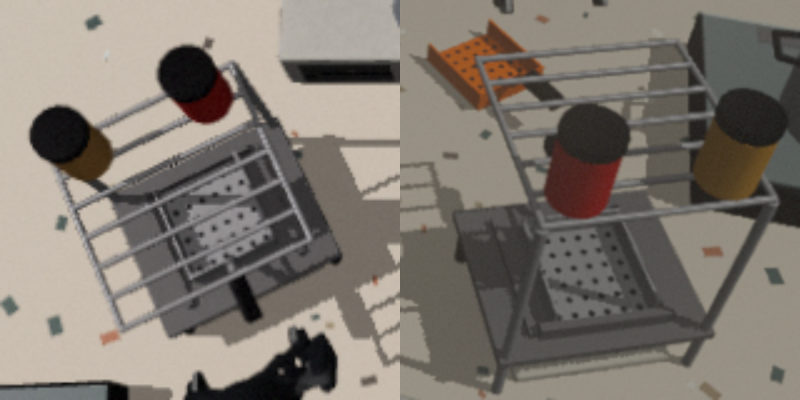

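The scoop is flat and between the guides, but the images put it within only a few mm of the stop. I have time to re-grip, press it against the stop once more and confirm contact.

```bash
python3 - <<'E'
from h import *
from station import *
at=lambda x,z,**k: tcp(S2W([x,0,z]),SY,**k)
ax=np.array([np.cos(SY),np.sin(SY),0])
x,z=.0065,.0605
ref=np.array(at(0,z)[0])
move_l(*at(x,z),feed=.13); close(60); f0=np.array(st("grip")["ft_force"])
while x<.016:
    x+=.001; move_l(*at(x,z),feed=.02); o=get_obs(); f=np.array(o["ft_force"])-f0
    r=np.array(o["tool_pos"])-ref
    print("cmd%.4f act%.4f"%(x,r@ax),"push",(-f@ax).round(1),"fz",f[2].round(1),"dz",r[2].round(4))
    if -f@ax>15: break
open_jaws(); st("open")
move_l(*at(x,z,back=.15),feed=.13); st("back")
pause(.2)
a,b=grab_frame("top"),grab_frame("scene")
Rs=Ro.from_euler('z',SY)
for n,f in(("top",a),("scene",b)):
    L=Rs.inv().apply(cloud(f).reshape(-1,3)-ST)
    w=L[(abs(L[:,1])<.056)&(L[:,0]<.057)&(L[:,0]>-.07)&(L[:,2]>.08)&(L[:,2]<.093)]
    print(n,len(w),cv2.minAreaRect(w[:,:2].astype(np.float32)),np.percentile(w[:,:2],[1,99],axis=0).round(4).tolist(),np.polyfit(w[:,0],w[:,2],1).round(4))
    s=L[(L[:,0]>.04)&(L[:,0]<.08)&(abs(L[:,1])<.04)&(L[:,2]>.071)&(L[:,2]<.078)];print("stop",len(s),np.percentile(s[:,0],[5,50,95]).round(4))
cv2.imwrite("pics/g.png",np.hstack([cv2.resize(a["frame"],(533,400)),cv2.resize(b["frame"][240:360,410:490],(267,400))])[:,:,::-1])
E
```

```text
grip t36.4 F [-2.  -2.   3.8] M [-0.28  0.37 -0.08] gap0.0149 grip58 [0.5269 0.2414 0.1549]
cmd0.0075 act0.0065 push 5.1 fz 7.5 dz 0.0002
cmd0.0085 act0.0066 push 11.8 fz 10.7 dz 0.0002
cmd0.0095 act0.0067 push 16.7 fz 16.4 dz 0.0002
open t37.9 F [0.2 0.8 0.4] M [-0.3   0.53  0.02] gap0.0856 grip0 [0.5297 0.2428 0.1547]
back t39.2 F [-0.1  0.3  0.2] M [-0.25  0.54 -0.  ] gap0.0856 grip0 [0.4524 0.2054 0.2773]
top 147 ((0.00261872261762619, 0.0013464130461215973), (0.1056901142001152, 0.0970945730805397), 0.01571817696094513) [[-0.047, -0.0462], [0.0547, 0.0499]] [-0.0043  0.0852]
stop 100 [0.059  0.0634 0.0676]
scene 322 ((0.005240209400653839, 0.0011000894010066986), (0.10375597327947617, 0.0982884094119072), 0.22382542490959167) [[-0.0463, -0.0474], [0.0561, 0.05]] [-0.0025  0.0847]
stop 228 [0.0595 0.0645 0.0681]
```

View pics/g.png

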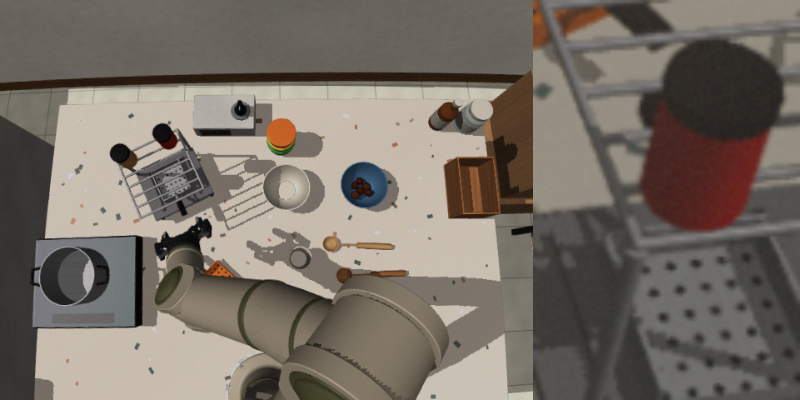

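The scoop didn't move under a 17 N push, so it is hard against the stop. The top view shows the nuts in the blue bowl (about 363,188) and the other objects in place. I'm handing in.

```bash
python3 -c "
from station import *
print(job_done())"
```

```text
the job is handed in; nothing more can be done
None
```

The job is handed in at about 39 s on the clock: all six chestnuts are in the blue bowl, and the empty scoop is back flat on the stand, hard against the stop and released; the bowls measured unmoved, and no other object looked disturbed in the final picture.

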